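# Ring up the article on the counter mat

## Task

Ring up the article that stands on the dark grey counter mat: on the console, gently press the selection key of the same colour as that article fully down, so that it stays down, and then press the green confirm key fully and let it come back up. Press no other key, do not confirm before the article is selected, leave the goods and the glue bottle untouched where they stand, and end with the hand withdrawn from the console.

Things in the scene. Friction and masses are not known exactly. Their poses are not given: they have to be found in the camera images.
- console: Grey counter console, fixed: a slab 170 (its x) by 250 (its y) by 40 mm high, origin at the centre of its underside. Its three selection keys stand in a row along its y at its x = +15 mm, 70 mm apart (which colour is in which place varies); the green key stands nearer the robot at its x = -50, y = 0 mm. A black display strip, 14 mm higher than the slab, runs along its far edge (x = +55 to +77 mm).
- mat_center (a point): Centre of the flat dark grey square mat, 120 mm wide and about 1 mm thick, lying on the counter (top at 1 mm height). Exactly one of the three goods stands near its centre (within 20 mm); the other two stand more than 100 mm away from it.
- key_yellow_top (a point): Centre of the top of the yellow selection key, a round yellow cap of 34 mm diameter in a 42 mm black collar that is 3 mm high. Its top is 15 mm above the console slab (55 mm above the counter) when up, 8 mm above the slab when fully down; the point moves with the cap.
- key_yellow (a joint): How far the yellow key is pressed down: 0 up (as at the start), 0.007 m fully down on its stop. Pushing it takes about 3 N plus a little damping; it has no return spring and stays at whatever depth it is left.
- key_red_top (a point): Centre of the top of the red selection key, a round red cap of 34 mm diameter in a 42 mm black collar that is 3 mm high. Its top is 15 mm above the console slab (55 mm above the counter) when up, 8 mm above the slab when fully down; the point moves with the cap.
- key_red (a joint): How far the red key is pressed down: 0 up (as at the start), 0.007 m fully down on its stop. Pushing it takes about 3 N plus a little damping; it has no return spring and stays at whatever depth it is left.
- key_blue_top (a point): Centre of the top of the blue selection key, a round blue cap of 34 mm diameter in a 42 mm black collar that is 3 mm high. Its top is 15 mm above the console slab (55 mm above the counter) when up, 8 mm above the slab when fully down; the point moves with the cap.
- key_blue (a joint): How far the blue key is pressed down: 0 up (as at the start), 0.007 m fully down on its stop. Pushing it takes about 3 N plus a little damping; it has no return spring and stays at whatever depth it is left.
- key_green_top (a point): Centre of the top of the green confirm key, a round cap of 34 mm diameter like the others (55 mm above the counter when up), but sprung; the point moves with the cap.
- key_green (a joint): How far the green key is pressed down: 0 up, 0.007 m fully down. Spring: about 1.2 N to start moving, 4 N fully down; it comes back up by itself when let go.
- yellow_notes: Block of yellow sticky notes, 70 by 70 by 48 mm high (its top sheet curls up a few mm), loose, origin at the centre of its underside; z up.
- red_box: Red box of staples with a thin black band, 85 by 55 by 45 mm high, loose, origin at the centre of its underside; z up.
- blue_tub: Round blue tub with a lid, 64 mm diameter, 62 mm high, loose, origin at the centre of its underside; z up.
- glue: White glue bottle with an orange cap, 44 mm diameter, 120 mm high, loose, standing just beyond the console's far edge; origin at the centre of its underside. Not part of the order.
There are look-alikes about, which are no part of the job. There is more than one size of the yellow_notes; the one meant has the size given above.

How it is judged:
On the way, in this order (a step that is already met when the one before it is completed fails the run):
1. the selection key of the colour of the article on the mat is pressed down and the green key is still up (((horizontal distance between yellow_notes and mat_center below 0.06 m and value of joint key_yellow above 0.0055 m) or (horizontal distance between red_box and mat_center below 0.06 m and value of joint key_red above 0.0055 m) or (horizontal distance between blue_tub and mat_center below 0.06 m and value of joint key_blue above 0.0055 m)) and value of joint key_green below 0.002 m), for 0.1 s.
2. with that key down, the green key is pressed (((horizontal distance between yellow_notes and mat_center below 0.06 m and value of joint key_yellow above 0.0055 m) or (horizontal distance between red_box and mat_center below 0.06 m and value of joint key_red above 0.0055 m) or (horizontal distance between blue_tub and mat_center below 0.06 m and value of joint key_blue above 0.0055 m)) and value of joint key_green above 0.005 m), for 0.05 s.
3. the green key is let up again (value of joint key_green below 0.0015 m), for 0.2 s.
At the end, for the whole second after the job is handed in: The selection key matching the article on the mat is down (at least 5.5 of 7 mm), the two other selection keys are up (less than 2 mm), the green key is back up (less than 1.5 mm), and the three goods and the glue bottle are at rest within 10 mm of where they stood (((horizontal distance between yellow_notes and mat_center below 0.06 m and value of joint key_yellow above 0.0055 m and value of joint each of key_red, key_blue below 0.002 m) or (horizontal distance between red_box and mat_center below 0.06 m and value of joint key_red above 0.0055 m and value of joint each of key_yellow, key_blue below 0.002 m) or (horizontal distance between blue_tub and mat_center below 0.06 m and value of joint key_blue above 0.0055 m and value of joint each of key_yellow, key_red below 0.002 m)) and value of joint key_green below 0.0015 m and distance of each of yellow_notes, red_box, blue_tub, glue from where it was at the start of the episode below 0.01 m and linear speed of each of yellow_notes, red_box, blue_tub, glue below 0.02 m/s); the robot touches nothing.
It fails at once if a selection key is pressed 3 mm or more although the article of its colour is not on the mat ((value of joint key_yellow above 0.003 m and horizontal distance between yellow_notes and mat_center above 0.06 m) or (value of joint key_red above 0.003 m and horizontal distance between red_box and mat_center above 0.06 m) or (value of joint key_blue above 0.003 m and horizontal distance between blue_tub and mat_center above 0.06 m)).
It fails at once if the green key is pressed 3 mm or more before a selection key is down (value of joint key_green above 0.003 m and value of joint each of key_yellow, key_red, key_blue below 0.0055 m).
It fails at once if one of the goods or the glue bottle is pushed, lifted or carried (moved more than 10 mm) or touched with more than 2 N (distance of any of yellow_notes, red_box, blue_tub, glue from where it was at the start of the episode above 0.01 m or contact force between the arm and yellow_notes above 2 N or contact force between the arm and red_box above 2 N or contact force between the arm and blue_tub above 2 N or contact force between the arm and glue above 2 N).
It fails at once if a key or the console is pressed harder than 30 N (contact force between the arm and key_yellow above 30 N or contact force between the arm and key_red above 30 N or contact force between the arm and key_blue above 30 N or contact force between the arm and key_green above 30 N or contact force between the arm and console above 30 N).
It also fails if it takes over 45 s, if anything falls off the work surface, if the arm or the gripper's body presses on something with over 40 N, if the wrist force passes 120 N, or if a joint passes its speed limit or range.

## Robot

A 6-joint arm with a two-finger parallel gripper is mounted at the origin on the work surface. World frame = base frame: x ahead of the robot, y to its left, z up, the work surface at z = 0. Lengths are in m, angles in rad, forces in N, time in s.
With the tool pointing down it reaches from about 0.35 to 0.975 m from the base axis. Payload 4.9 kg.
Tool frame: the origin (TCP) lies at the very end of the fingers, on their centre line; the grasp point (between the pads) lies 19 mm behind it (ctrl.tcp_to_grasp is the z of the grasp point in the tool frame, in m); z points along the fingers, y is the line along which they close (so a half turn about z gives the same grasp; the last joint's range is limited). The gripper opens to 85 mm and grips with 20 to 120 N. Pads are 22 mm wide; open, the fingers measure 114 mm over their backs; the gripper's body (76 mm by 85 mm) begins 54 mm behind the grasp point. The pads swing forward as they close: fully open they stand 13 mm farther back than shut.
Start: joints at [-1.228, 0.053, 1.613, -0, 1.476, -0.119], TCP at [0.278, -0.56, 0.231] pointing down, gripper open.
Joint ranges: [-3.01, 3.01], [-1.01, 2.22], [0.06, 2.58], [-1.02, 4.17], [0.09, 2.62], [-3.14, 3.14]. Speed limits (rad/s): [2.57, 2.57, 3.14, 3.14, 3.14, 3.14].

## Interface

Orientations are given as a rotation vector (axis times angle).
In Python, from station import ctrl, eyes, job, nets gives the robot as it stands. The module is installed in compiled form; this text tells all that it offers.
- The arm moves only by the tool jog_arm, never from a script. Its argument "commands" is one flat list of numbers, 7 for each row, row after row: the shift along the tool's x, y, z each as a share of 0.06 m, from -1 to 1, then the turn, a rotation vector about the tool's x, y, z each as a share of 0.1 rad, from -1 to 1, then the finger opening in mm, from 0 to 85.4. In form: [x, y, z, ax, ay, az, grip, x, y, z, ax, ay, az, grip, ...]. A call has 1 to 20 rows; each row shifts and turns the commanded pose from where the row before left it, along the tool's axes as they then stand; what a row does not reach is not made up. A row lasts 1/8 s, in which the tool goes at most 62.5 mm and 10.7 degrees, less where a joint would pass 70% of its speed; a pose out of reach is approached as far as the arm can. A call with a number of a shift or a turn outside -1 to 1 is refused whole. A call with a gripper value outside its range is refused whole. The fingers move at their own pace and stop on an object; "newtons" is the grip in N (left out, the last holds). Time passes only in rows, so rows that do not move let the fingers close. It gives the time, the measured TCP pose, the force, the opening and the grip force at its end, in the units of the state.
- ctrl.get_obs(): the state, without advancing time (a new reading comes with each control period).
- eyes.get_image(name): name is "scene" or "top" or "wrist"; returns a dict with "image" (480x640x3 uint8, red, green, blue), "z_map" (480x640 float32, m along the optical axis (not along the pixel's ray), 0 where there is no reading), "K" (3x3 intrinsics, pixels), "cam_to_world" (4x4, takes a point from camera to world coordinates). Camera axes: x right, y up, looking along -z (the intrinsics and any distortion apply to the point x, -y, -z); pixel columns grow to the right and rows downward; lengths in m; the calibration is good to about 2 mm. A picture is of the moment at which its call begins.
- job.finish_job(): hands the job in; it is judged then, once.
Trained networks look in the newest picture that a camera, given by its name, has taken for a name from the list of things; names that differ only in an ending like _2 or _b are one class to them, and where a whole thing is asked for, a point or a joint stands for the part that bears it (a point fixed in the world has none). Each returns a list of dicts, best first, with "p" (0 to 1); they miss things now and then, are a little off and sometimes report something else, mostly with a low value. They report only what shows in the picture. A call takes as long as a camera call. They do not tell look-alikes from the thing itself.
- nets.silhouettes(camera, name): "mask" (480x640 bool, what is visible of it) and "bbox" ([left, top, right, bottom] in pixels, round what is visible of it).
The state is a dict: "t": time; "q": joint angles; "dq": joint speeds; "effort": joint torques, N m; "tool_pos": TCP position; "tool_rot": TCP orientation; "contact_force": force on the tool from outside, world axes, zero at the start; "wrist_torque": the same for the moment, N m; "opening": finger opening in m; "grip_force": force on a finger pad.
Only numpy, scipy, OpenCV 4.12 (cv2) and the standard library are available. Lean on these libraries where they do the work, as an engineer would, in place of code of your own. Each camera call takes 0.05 s, during which the arm holds its last target. There are 200 camera calls.

## Working session

There is one attempt and no reset: what is moved stays moved. The work goes in short steps, Python scripts to look and compute and a tool call to move; the robot and the scene stay as the last step left them, time stands still between calls to the robot, and variables do not carry over. Pictures are saved under pics/ and viewed, at most 10 in all, crops included, and the job is handed in when it is done.

Besides the shell and the picture viewer there is one more tool, called after "Call:" by a JSON object that holds its "method" and its "body". jog_arm: Moves the arm, as the interface text tells. Shift numbers are shares of 0.06 m and turn numbers shares of 0.1 rad, none past 1 either way. Its arguments: {"type":"object","properties":{"commands":{"type":"array","items":{"type":"number"}},"newtons":{"type":"number"}},"required":["commands"]}

```bash
mkdir -p pics; cat > h.py <<'E'
import numpy as np, cv2
from station import ctrl, eyes, job, nets
def snap(cam,fn=None):
    d=eyes.get_image(cam)
    if fn: cv2.imwrite('pics/'+fn,d['image'][...,::-1])
    return d
def cloud(d):
    v,u=np.mgrid[:480,:640]; z=d['z_map']; K=d['K']
    p=np.stack([(u-K[0,2])/K[0,0]*z,-(v-K[1,2])/K[1,1]*z,-z],-1)
    T=d['cam_to_world']; w=p@T[:3,:3].T+T[:3,3]; w[z==0]=np.nan
    return w
E
python3 - <<'E'
from h import *
o=ctrl.get_obs(); print({k:np.round(v,3) for k,v in o.items()})
for c in ['scene','top']:
    d=snap(c,c+'0.png'); w=cloud(d)
    for n in ['console','mat_center','key_yellow_top','key_red_top','key_blue_top','key_green_top','yellow_notes','red_box','blue_tub','glue']:
        for r in nets.silhouettes(c,n)[:3]:
            m=r['mask']; print(c,n,round(r['p'],2),np.round(r['bbox']),np.round(np.nanmedian(w[m],0),3), np.round(np.nanpercentile(w[m][:,2],95),3))
E
```

```text
{'t': np.float64(0.0), 'q': array([-1.228,  0.053,  1.614, -0.   ,  1.476, -0.119]), 'dq': array([-0.001,  0.001, -0.001, -0.001, -0.001, -0.001]), 'effort': array([-0.0000e+00, -3.9369e+01, -3.7017e+01, -0.0000e+00,  7.0000e-03,
        0.0000e+00]), 'tool_pos': array([ 0.278, -0.559,  0.23 ]), 'tool_rot': array([-3.056, -0.718,  0.   ]), 'contact_force': array([ 0.81 , -1.109,  0.524]), 'wrist_torque': array([-0.011, -0.025, -0.06 ]), 'grip_force': np.float64(0.0), 'opening': np.float64(0.085)}
scene console 0.71 [328. 172. 478. 254.] [0.558 0.151 0.041] 0.055
scene mat_center 0.98 [177. 240. 252. 284.] [ 0.585 -0.202  0.002] 0.004
scene mat_center 0.52 [436. 206. 467. 267.] [0.669 0.226 0.062] 0.12
scene key_yellow_top 0.8 [431. 190. 448. 203.] [0.539 0.247 0.055] 0.057
scene key_red_top 0.69 [396. 194. 409. 209.] [0.541 0.177 0.054] 0.057
scene key_blue_top 0.75 [359. 199. 379. 216.] [0.543 0.108 0.055] 0.057
scene key_green_top 0.68 [383. 179. 400. 191.] [0.477 0.175 0.055] 0.057
scene yellow_notes 0.9 [132. 270. 199. 328.] [ 0.695 -0.265  0.047] 0.053
scene yellow_notes 0.88 [1
[... 936 characters left out ...]
001] 0.005
top key_blue_top 0.55 [226. 293. 242. 311.] [0.538 0.11  0.055] 0.058
top key_green_top 0.86 [183. 332. 206. 349.] [0.471 0.177 0.055] 0.058
top key_green_top 0.22 [120. 260. 268. 360.] [0.514 0.178 0.041] 0.055
top yellow_notes 0.84 [476. 262. 520. 298.] [ 0.582 -0.352  0.035] 0.04
top yellow_notes 0.73 [420. 147. 455. 185.] [ 0.792 -0.253  0.036] 0.04
top yellow_notes 0.58 [417. 201. 475. 252.] [ 0.676 -0.26   0.049] 0.054
top red_box 0.75 [362. 188. 405. 244.] [ 0.695 -0.149  0.045] 0.048
top blue_tub 0.68 [386. 262. 422. 298.] [ 0.579 -0.177  0.062] 0.065
top glue 0.98 [146. 218. 182. 250.] [0.65  0.226 0.08 ] 0.121
top glue 0.64 [145. 293. 164. 313.] [0.534 0.25  0.055] 0.058
```

View pics/scene0.png

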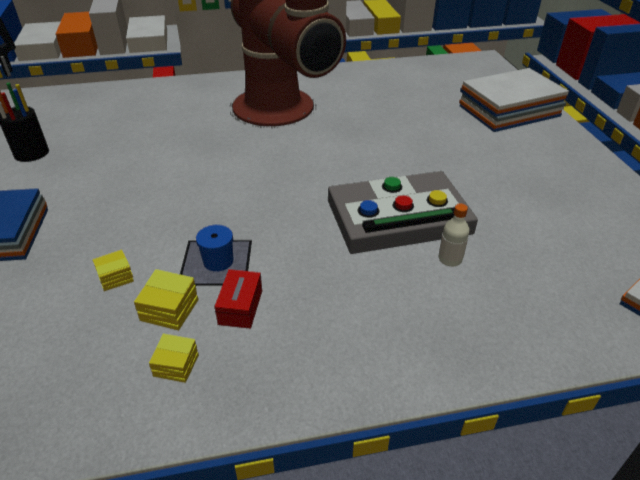

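View pics/top0.png

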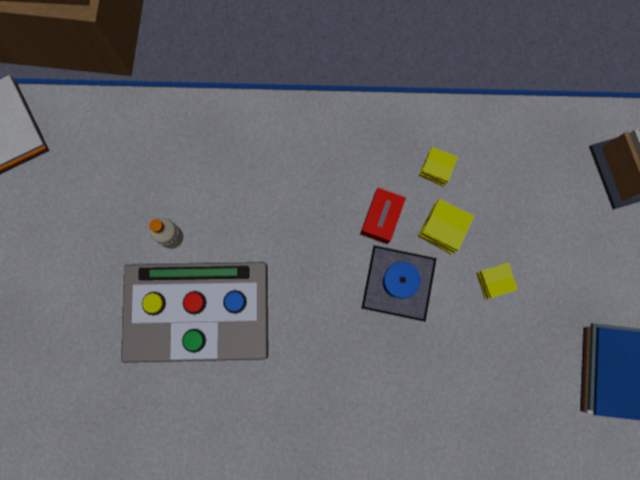

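The scene picture shows the blue tub on the dark mat at (215,245). The red box (240,298) and the yellow notes (167,298), plus two smaller yellow look-alikes at (113,269) and (175,357), are off the mat.

Candidates for the blue key:
- The keys are blue at top (234,301), red at (193,302), yellow at (152,303) and green at (193,340).
- Other blue things are the tub (402,280) and the book (612,372).

I choose the round blue cap at (234,301). Next I measure it from both views.

```bash
cat >> h.py <<'E'
R={'blue':(100,130),'green':(50,85),'yellow':(22,35),'red':None}
def keys(d,names=('blue','green','red','yellow')):
    "caps by colour and height band: centre of enclosing circle/ellipse of pixels, from depth and from ray on z=.055"
    w=cloud(d); h=cv2.cvtColor(d['image'],cv2.COLOR_RGB2HSV); H,S,V=h[...,0],h[...,1],h[...,2]
    out={}
    for n in names:
        m=(S>130)&(V>50)&(w[...,2]>.045)&(w[...,2]<.065)&(np.hypot(w[...,0]-.52,w[...,1]-.18)<.13)
        m&=((H<8)|(H>172)) if R[n] is None else (H>=R[n][0])&(H<=R[n][1])
        k,l,s,c=cv2.connectedComponentsWithStats(m.astype(np.uint8))
        if k<2: continue
        i=1+s[1:,4].argmax(); p=w[l==i]; p=p[p[:,2]>.051]
        out[n]=(np.r_[(p[:,:2].min(0)+p[:,:2].max(0))/2,np.median(p[:,2])],np.ptp(p[:,:2],axis=0),c[i])
    return out
E
python3 - <<'E'
from h import *
for c in ['scene','top']:
    for n,v in keys(snap(c)).items(): print(c,n,*[np.round(x,4) for x in v])
o=ctrl.get_obs(); M=cv2.Rodrigues(o['tool_rot'])[0]; print(M.round(3))
d=np.array([.47,.11,.2])-o['tool_pos']; print((M.T@d).round(3))
E
```

```text
scene blue [0.5395 0.1088 0.0552] [0.033  0.0313] [368.1551 207.0909]
scene green [0.5879 0.1808 0.0555] [0.0159 0.1507] [412.2474 216.1951]
scene red [0.5374 0.1783 0.0552] [0.0292 0.0312] [403.123  201.9037]
scene yellow [0.5335 0.2482 0.0554] [0.0344 0.0325] [437.2194 196.9235]
top blue [0.5384 0.1106 0.055 ] [0.0328 0.0316] [234.0133 300.83  ]
top green [0.4714 0.1784 0.0552] [0.0319 0.0327] [192.5449 339.9968]
top red [0.5358 0.1805 0.0552] [0.0328 0.0321] [193.3514 301.722 ]
top yellow [0.533  0.25   0.0553] [0.0327 0.0321] [152.3671 302.5   ]
[[ 0.895  0.446  0.   ]
 [ 0.446 -0.895 -0.   ]
 [ 0.     0.    -1.   ]]
[ 0.47  -0.514  0.031]
```

Call:
{"method": "jog_arm", "body": {"commands": [0.7,-0.7,0.05,0,0,0,0,0.7,-0.7,0.05,0,0,0,0,0.7,-0.7,0.05,0,0,0,0,0.7,-0.7,0.05,0,0,0,0,0.7,-0.7,0.05,0,0,0,0,0.7,-0.7,0.05,0,0,0,0,0.7,-0.7,0.05,0,0,0,0,0.7,-0.7,0.05,0,0,0,0,0.7,-0.7,0.05,0,0,0,0,0.7,-0.7,0.05,0,0,0,0,0.7,-0.7,0.05,0,0,0,0,0.6,-0.6,0.05,0,0,0,0,0,0,0,0,0,0,0,0,0,0,0,0,0,0]}}

```text
t: 2.95
tool_pos: [0.5023, 0.108, 0.1952]
tool_rot: [3.058, 0.72, -0.001]
contact_force: [-0.2, -0.3, 0.5]
opening: -0.0002
grip_force: 0.0
```

```bash
python3 - <<'E'
from h import *
d=snap('wrist','w1.png')
for n,v in keys(d).items(): print(n,*[np.round(x,4) for x in v])
o=ctrl.get_obs(); M=cv2.Rodrigues(o['tool_rot'])[0]
print(((M.T@(np.array([.539,.110,.075])-o['tool_pos']))/.06).round(3))
E
```

```text
blue [0.538  0.1108 0.0535] [0.0335 0.0327] [338.7465 183.8443]
green [0.4713 0.1786 0.0536] [0.0323 0.0329] [209.8643 226.3938]
red [0.5356 0.1807 0.0536] [0.0336 0.0328] [244.1587 140.2338]
yellow [0.5334 0.2503 0.0536] [0.0335 0.0333] [144.7574  93.945 ]
[0.567 0.234 2.006]
```

View pics/w1.png

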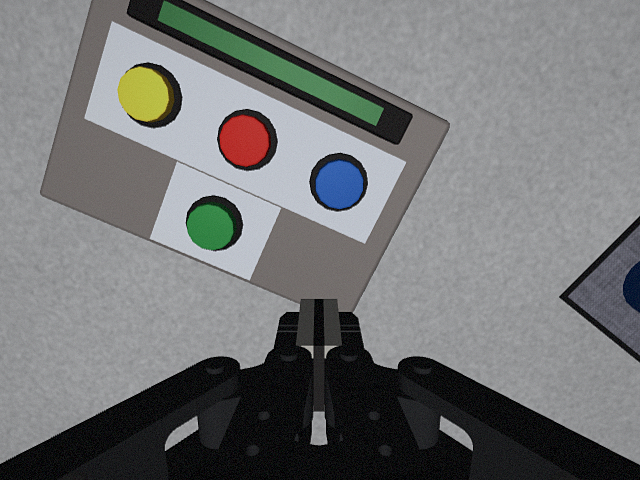

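The wrist view shows the blue key at (339,184), with red at (244,140), yellow at (145,94) and green at (210,226). All three views agree to about 2 mm. Next I go 20 mm above blue.

Call:
{"method": "jog_arm", "body": {"commands": [0.28,0.11,0.5,0,0,0,0,0.27,0.11,0.5,0,0,0,0,0,0,0.5,0,0,0,0,0,0,0.5,0,0,0,0,0,0,0,0,0,0,0]}}

```text
t: 3.62
tool_pos: [0.5355, 0.1095, 0.0727]
tool_rot: [-3.058, -0.715, 0.009]
contact_force: [0.4, -0.0, -1.1]
opening: 0.0004
grip_force: 0.0
```

Call:
{"method": "jog_arm", "body": {"commands": [0.04,0,0.12,0,0,0,0,0,0,0.12,0,0,0,0,0,0,0.03,0,0,0,0,0,0,0.03,0,0,0,0,0,0,0.03,0,0,0,0,0,0,0,0,0,0,0]}}

```text
t: 4.38
tool_pos: [0.5399, 0.1122, 0.0555]
tool_rot: [-3.058, -0.719, 0.0]
contact_force: [0.9, 0.1, 0.1]
opening: -0.0004
grip_force: 0.0
```

Call:
{"method": "jog_arm", "body": {"commands": [0,0,0.03,0,0,0,0,0,0,0.03,0,0,0,0,0,0,0.03,0,0,0,0,0,0,0,0,0,0,0]}}

```text
t: 4.88
tool_pos: [0.5402, 0.1122, 0.0501]
tool_rot: [-3.058, -0.719, -0.001]
contact_force: [0.7, 0.6, 1.9]
opening: 0.0001
grip_force: 0.7
```

Call:
{"method": "jog_arm", "body": {"commands": [0,0,0.02,0,0,0,0,0,0,0.01,0,0,0,0,0,0,0,0,0,0,0]}}

```text
t: 5.25
tool_pos: [0.5402, 0.1122, 0.0484]
tool_rot: [-3.058, -0.719, -0.001]
contact_force: [1.0, 1.5, 1.6]
opening: -0.0001
grip_force: 1.0
```

Call:
{"method": "jog_arm", "body": {"commands": [0,0,0.01,0,0,0,0,0,0,0.01,0,0,0,0,0,0,0,0,0,0,0]}}

```text
t: 5.62
tool_pos: [0.5402, 0.1122, 0.048]
tool_rot: [-3.058, -0.719, -0.0]
contact_force: [-2.1, 0.8, 7.5]
opening: 0.0
grip_force: 3.6
```

The force has risen to 7.5 N at z = 0.048, so the key is on its stop. I lift and check.

Call:
{"method": "jog_arm", "body": {"commands": [0,0,-0.2,0,0,0,0,0,0,-0.6,0,0,0,0,0,0,-0.8,0,0,0,0,-0.4,0,-0.5,0,0,0,0,-0.4,0,0,0,0,0,0,0,0,0,0,0,0,0]}}

```text
t: 6.38
tool_pos: [0.4963, 0.0904, 0.1734]
tool_rot: [3.058, 0.718, 0.001]
contact_force: [0.9, 0.4, 0.3]
opening: -0.0005
grip_force: 0.0
```

```bash
sed -i "s/>.045)&(w/>.0435)\&(w/; s/p\[:,2\]>.051/p[:,2]>.044/" h.py; python3 - <<'E'
from h import *
for c in ['wrist','top']:
  for n,v in keys(snap(c,c+'2.png')).items(): print(c,n,*[np.round(x,4) for x in v])
o=ctrl.get_obs(); M=cv2.Rodrigues(o['tool_rot'])[0]; print(o['tool_pos'])
print(((M.T@(np.array([.4713,.1785,.075])-o['tool_pos']))/.06).round(3))
E
```

```text
wrist blue [0.5379 0.1107 0.0465] [0.0335 0.0331] [319.813 166.814]
wrist green [0.4712 0.1787 0.0536] [0.0325 0.0329] [179.5362 214.7976]
wrist red [0.5356 0.1806 0.0536] [0.0338 0.0335] [215.4882 119.2827]
wrist yellow [0.5334 0.2501 0.0535] [0.0337 0.0337] [105.3995  68.1785]
top green [0.5849 0.2207 0.0552] [0.0129 0.0726] [168.9078 272.4903]
[0.49698622 0.09081663 0.17277987]
[ 0.268 -1.499  1.63 ]
```

Blue is down by 7.0 mm and the other keys are unchanged. Next is green.

Call:
{"method": "jog_arm", "body": {"commands": [0.13,-0.75,0,0,0,0,0,0.12,-0.75,0,0,0,0,0,0,0,0.5,0,0,0,0,0,0,0.6,0,0,0,0,0,0,0.53,0,0,0,0,0,0,0,0,0,0,0,0,0,0,0,0,0,0]}}

```text
t: 7.35
tool_pos: [0.4712, 0.1784, 0.0762]
tool_rot: [-3.058, -0.719, -0.002]
contact_force: [-0.6, -0.2, 1.4]
opening: 0.0001
grip_force: 0.0
```

Call:
{"method": "jog_arm", "body": {"commands": [0,0,0.2,0,0,0,0,0,0,0.1,0,0,0,0,0,0,0.03,0,0,0,0,0,0,0.03,0,0,0,0,0,0,0.03,0,0,0,0,0,0,0.03,0,0,0,0,0,0,0.02,0,0,0,0,0,0,0,0,0,0,0]}}

```text
t: 8.35
tool_pos: [0.4705, 0.1781, 0.0491]
tool_rot: [3.058, 0.719, 0.0]
contact_force: [-2.1, 0.0, 4.1]
opening: -0.0001
grip_force: 1.7
```

Call:
{"method": "jog_arm", "body": {"commands": [0,0,0.01,0,0,0,0,0,0,0.01,0,0,0,0,0,0,0,0,0,0,0]}}

```text
t: 8.72
tool_pos: [0.4705, 0.1781, 0.048]
tool_rot: [3.058, 0.719, 0.0]
contact_force: [-2.4, -0.5, 5.1]
opening: 0.0002
grip_force: 2.6
```

Green is fully down at z = 0.048. I release it and withdraw.

Call:
{"method": "jog_arm", "body": {"commands": [0,0,-0.2,0,0,0,0,0,0,-0.6,0,0,0,0,0,0,-0.9,0,0,0,0,0,0,-0.8,0,0,0,0,-0.3,0.6,-0.3,0,0,0,0,-0.3,0.7,0,0,0,0,0,-0.3,0.7,0,0,0,0,0,0,0,0,0,0,0,0,0,0,0,0,0,0,0]}}

```text
t: 9.85
tool_pos: [0.4754, 0.0469, 0.2158]
tool_rot: [-3.058, -0.718, -0.001]
contact_force: [0.4, -0.3, 0.6]
opening: 0.0002
grip_force: 0.0
```

```bash
python3 - <<'E'
from h import *
for c in ['wrist','scene','top']:
  d=snap(c,c+'3.png'); w=cloud(d)
  for n,v in keys(d).items(): print(c,n,*[np.round(x,4) for x in v])
for n in ['yellow_notes','red_box','blue_tub','glue']:
  for r in nets.silhouettes('top',n)[:3]: print(n,round(r['p'],2),np.nanmedian(w[r['mask']],0).round(3))
E
```

```text
wrist blue [0.538  0.1107 0.0465] [0.0335 0.0327] [278.4073 107.2839]
wrist green [0.471  0.1784 0.0536] [0.0332 0.033 ] [152.5217 150.7716]
wrist red [0.5357 0.1802 0.0536] [0.0336 0.0331] [183.0098  61.8321]
wrist yellow [0.5325 0.25   0.0535] [0.0317 0.034 ] [85.446  19.3843]
scene blue [0.5397 0.1083 0.0483] [0.0299 0.032 ] [368.0764 209.0318]
scene green [0.5872 0.1806 0.0555] [0.0166 0.149 ] [412.8905 216.1555]
scene red [0.5376 0.1779 0.0548] [0.0307 0.0316] [403.1082 202.1289]
scene yellow [0.5347 0.2481 0.0547] [0.034  0.0323] [437.2427 197.199 ]
top blue [0.5483 0.1107 0.0477] [0.0107 0.03  ] [235.     295.2021]
top green [0.585  0.2174 0.0551] [0.013  0.0774] [169.5308 272.5213]
top yellow [0.5326 0.2509 0.0548] [0.0345 0.0337] [152.4615 302.6585]
yellow_notes 0.61 [ 0.791 -0.251  0.036]
yellow_notes 0.61 [ 0.583 -0.352  0.036]
yellow_notes 0.6 [ 0.676 -0.261  0.049]
red_box 0.64 [ 0.694 -0.148  0.045]
blue_tub 0.65 [ 0.578 -0.178  0.062]
glue 0.69 [0.65  0.226 0.08 ]
glue 0.33 [ 0.579 -0.178  0.062]
```

Blue is down, green, red and yellow are up, and the goods and glue have not moved. I hand in the job.

```bash
python3 -c "
from station import job
print(job.finish_job())"
```

```text
the job is handed in; nothing more can be done
None
```

The job is handed in: the blue tub was on the mat, so I pressed the blue key down (it stayed down, 7 mm), pressed and released green, left the goods and glue unmoved, and withdrew the hand; no verdict came back.

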